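Two level packings and a strip across them

TASK

Set up a level rest for gauging the saw blade: lift the long offcut off the short one without shifting the short one beneath it and lay it on the oblong pad, then lay the short offcut lengthwise on top of it, and put the wooden test piece on the square pad, each centred and in line with what it lies on. Last of all lay the long wooden strip across the two packings as a bridge, over the middle of both and overhanging about equally at the two ends. Leave the white strip and the loose nut where they lie.

Things in the scene. Friction and masses are not known exactly. Their poses are not given: they have to be found in the camera images.
- long_offcut: long offcut: plain wooden block 120 x 50 x 22 mm (its x, y, z). Origin at the centre of its underside; x along its length, z up. At the start it lies flat crosswise on top of the short offcut, its underside 18 mm above the table.
- short_offcut: short offcut: plain wooden block 45 x 85 x 18 mm (its x, y, z). Origin at the centre of its underside; y along its length, z up. At the start it lies flat on the table under the long offcut, its ends sticking out on both sides.
- test_piece: test piece: plywood block with a pale top, 60 x 60 x 40 mm. Origin at the centre of its underside, z up. Starts flat on the table.
- wood_strip: long wooden strip: 20 x 300 x 12 mm (its x, y, z), plain wood. Origin at the centre of its underside; y along its length, z up. Starts flat on the table at the left or the right side of the work, pointing roughly away from the robot.
- pad_oblong: oblong anti-slip pad fixed to the table: black ribbed rubber, 70 x 140 x 6 mm (its x, y, z). Origin at the centre of its underside; y along its length; its top is 6 mm above the table.
- pad_square: square anti-slip pad fixed to the table: black ribbed rubber, 80 x 80 x 6 mm. Origin at the centre of its underside; x and y along its sides; its top is 6 mm above the table. It lies about 0.2 to 0.24 m from the oblong pad, centre to centre.
- white_strip: bystander, to be left alone: short white strip 20 x 170 x 8 mm (its x, y, z), lying at the side where the wooden strip is not. Origin at the centre of its underside, y along its length.
- nut: bystander, to be left alone: hexagon nut 23 x 26 x 11 mm, lying between the pile and the test piece. Origin at the centre of its underside.

How it is judged (in metres and radians):
On the way, in this order (a step that is already met when the one before it is completed fails the run):
1. the long offcut lies on the oblong pad, and the short offcut still lies where it was (within 15 mm) (horizontal distance between long_offcut and pad_oblong below 0.012 m and z of long_offcut in the frame of pad_oblong between 0.003 and 0.01 m and angle between the x axis of long_offcut and the y axis of pad_oblong, either way round below 0.15 rad and angle between long_offcut's own z axis and vertical below 0.06 rad and linear speed of long_offcut below 0.02 m/s and distance of short_offcut from where it was at the start of the episode below 0.015 m and contact force between long_offcut and the fingers below 0.05 N), for 0.2 s.
2. the short offcut lies released on the long one (horizontal distance between long_offcut and pad_oblong below 0.012 m and z of long_offcut in the frame of pad_oblong between 0.003 and 0.01 m and angle between the x axis of long_offcut and the y axis of pad_oblong, either way round below 0.15 rad and angle between each of long_offcut, short_offcut's own z axis and vertical below 0.06 rad and linear speed of each of long_offcut, short_offcut below 0.02 m/s and horizontal distance between short_offcut and long_offcut below 0.012 m and z of short_offcut in the frame of long_offcut between 0.018 and 0.026 m and angle between the y axis of short_offcut and the x axis of long_offcut, either way round below 0.15 rad and contact force between short_offcut and the fingers below 0.05 N), for 0.2 s.
3. with the test piece on the square pad and both packings standing, the wooden strip lies across them (horizontal distance between long_offcut and pad_oblong below 0.012 m and z of long_offcut in the frame of pad_oblong between 0.003 and 0.01 m and angle between the x axis of long_offcut and the y axis of pad_oblong, either way round below 0.15 rad and angle between each of long_offcut, short_offcut, test_piece's own z axis and vertical below 0.06 rad and linear speed of each of long_offcut, short_offcut, test_piece, wood_strip below 0.02 m/s and horizontal distance between short_offcut and long_offcut below 0.012 m and z of short_offcut in the frame of long_offcut between 0.018 and 0.026 m and angle between the y axis of short_offcut and the x axis of long_offcut, either way round below 0.15 rad and horizontal distance between test_piece and pad_square below 0.012 m and z of test_piece in the frame of pad_square between 0.003 and 0.01 m and (angle between the x axis of test_piece and the x axis of pad_square, either way round below 0.15 rad or angle between the x axis of test_piece and the y axis of pad_square, either way round below 0.15 rad) and height (world z) of wood_strip between 0.043 and 0.05 m and angle between wood_strip's own z axis and vertical below 0.05 rad and x of short_offcut in the frame of wood_strip between -0.012 and 0.012 m and x of test_piece in the frame of wood_strip between -0.012 and 0.012 m and y of short_offcut in the frame of wood_strip between -0.138 and 0.138 m and y of test_piece in the frame of wood_strip between -0.138 and 0.138 m and contact force between wood_strip and short_offcut above 0.02 N and contact force between wood_strip and test_piece above 0.02 N), for 0.2 s.
At the end, for the whole second after the job is handed in: Long offcut on oblong pad, short offcut on it, test piece on square pad: each flat, centred within 12 mm, in line within 0.15 rad; strip level on both packings, its centre line within 12 mm of their centres, its middle within 138 mm of each; bystanders within 25 mm; all released and at rest (all of step 3); the robot touches nothing.
It fails at once if the white strip is moved by more than 25 mm (distance of white_strip from where it was at the start of the episode above 0.025 m).
It fails at once if the nut is moved by more than 25 mm (distance of nut from where it was at the start of the episode above 0.025 m).
It also fails if it takes over 102 s, if anything falls off the work surface, if the arm or the gripper's body presses on something with over 40 N, if the wrist force passes 120 N, or if a joint passes its speed limit or range.

ROBOT

A 6-joint arm with a two-finger parallel gripper is mounted at the origin on the work surface; the furniture and walls round the work are solid. World frame = base frame: x ahead of the robot, y to its left, z up, the work surface at z = 0. Lengths are in m, angles in degrees, forces in N, time in s.
With the tool pointing down it reaches from about 0.3 to 0.825 m from the base axis. Payload 5.4 kg.
Tool frame: the origin (TCP) lies at the very end of the fingers, on their centre line; the grasp point (between the pads) lies 19 mm behind it; z points along the fingers, y is the line along which they close (so a half turn about z gives the same grasp; the last joint's range is limited). The gripper opens to 92 mm and grips with 3 to 60 N. Pads are 20 mm wide; open, the fingers measure 128 mm over their backs; the gripper's body (75 mm by 189 mm) begins 69 mm behind the grasp point.
Start: joints at [-88.757, 9.076, 91.501, -0, 79.423, -12.038], TCP at [0.132, -0.56, 0.187] pointing down, gripper open.
Joint ranges: [-166.64, 166.64], [-54.1, 131.32], [10.49, 154.53], [-73.88, 253.88], [9.74, 151.15], [-171.62, 171.62]. Speed limits (degrees/s): [147.25, 147.25, 180, 180, 180, 180].

INTERFACE

Orientations are given as [roll, pitch, yaw] about the fixed x, y, z axes, in that order (R = Rz(yaw) Ry(pitch) Rx(roll)).
In Python, from cell import read_state, eyes, finish_job gives the robot as it stands. The module is installed in compiled form; this text tells all that it offers.
- The arm moves only by the tool move_arm, never from a script. Its argument "steps" is a list of rows, each a list of 2 entries, a list of its own where there are three numbers: the shift along the tool's x, y, z in units of 25 mm (1.0 is 25 mm), then the turn about the tool's z in rad. A call has 1 to 20 rows; each row shifts and turns the commanded pose from where the row before left it, along the tool's axes as they then stand; what a row does not reach is not made up. A row lasts 1/12 s, in which the tool goes at most 41.7 mm and 7.16 degrees, less where a joint would pass 70% of its speed; a pose out of reach is approached as far as the arm can. A call is refused whole if a number of a shift passes 1 or a number of a turn 0.125, either way. A call with a gripper value outside its range is refused whole. "fingers" is the finger opening in mm, from 0 to 91.9, set as the call begins (left out, the last holds). The fingers move at their own pace and stop on an object; "squeeze" is the grip in N (left out, the last holds). Time passes only in rows, so rows that do not move let the fingers close. It gives the time, the measured TCP pose, the force, the opening and the grip force at its end, in the units of the state.
- read_state(): the state, without advancing time (a new reading comes with each control period).
- eyes.snapshot(name): name is "scene" or "top" or "wrist"; returns the picture (400x640x3 uint8, red, green, blue); there is no depth.
- eyes.camera_info(name): a dict with "K" (3x3 intrinsics, pixels), "T" (4x4, takes a point from camera to world coordinates). Camera axes: x right, y down, z forward; pixel columns grow to the right and rows downward; lengths in m; the calibration is good to about 2 mm. The wrist camera is an equidistant fisheye: a pixel r from the principal point sees the ray r / f radians off the axis. A picture is of the moment at which its call begins: read the wrist's pose just before it. camera_info takes no time and is no camera call; for the wrist camera it gives the pose at the moment of the call.
- finish_job(): hands the job in; it is judged then, once.
The state is a dict: "time_s": time; "joint_positions": joint angles; "joint_vel": joint speeds; "joint_torque": joint torques, N m; "ee_pos": TCP position; "tcp_rot": TCP orientation; "contact_force": force on the tool from outside, world axes, zero at the start; "torque": the same for the moment, N m; "grip_width": finger opening in m; "grip_force": force on a finger pad.
Only numpy, scipy, OpenCV 4.12 (cv2) and the standard library are available. Lean on these libraries where they do the work, as an engineer would, in place of code of your own. Each camera call takes 0.05 s, during which the arm holds its last target. There are 200 camera calls.

## Working session

There is one attempt and no reset: what is moved stays moved. The work goes in short steps, Python scripts to look and compute and a tool call to move; the robot and the scene stay as the last step left them, time stands still between calls to the robot, and variables do not carry over. Pictures are saved under pics/ and viewed, at most 14 in all, crops included, and the job is handed in when it is done.

Besides the shell and the picture viewer there is one more tool, called after ">>>" by a JSON object that holds its "api" and its "payload", one argument or row to a line. move_arm: Moves the arm, as the interface text tells. Its arguments: {"type":"object","properties":{"steps":{"type":"array","items":{"type":"array"}},"fingers":{"type":"number"},"squeeze":{"type":"number"}},"required":["steps"]}

```bash
mkdir -p pics
python3 - <<'E'
from cell import read_state, eyes
import cv2
s=read_state(); print({k:s[k] for k in('time_s','ee_pos','tcp_rot','grip_width')})
for n in('top','scene'):
    cv2.imwrite(f'pics/{n}0.png',eyes.snapshot(n)[:,:,::-1]); i=eyes.camera_info(n); print(n,i['K'],i['T'])
E
```

```text
{'time_s': 0.0, 'ee_pos': array([ 0.13206356, -0.55894078,  0.18642725]), 'tcp_rot': array([-1.79896126e+02, -2.31287999e-02,  1.32820022e+01]), 'grip_width': 0.0918271720928604}
top [[511.23581892   0.         314.45543897]
 [  0.         511.23581892 201.90792084]
 [  0.           0.           1.        ]] [[ 0.00879158 -0.99246586  0.12220567  0.36383609]
 [-0.99995695 -0.00836316  0.0040183   0.13070728]
 [-0.002966   -0.12223574 -0.99249666  1.28778751]
 [ 0.          0.          0.          1.        ]]
scene [[447.30113758   0.         325.50438097]
 [  0.         447.30113758 204.36336866]
 [  0.           0.           1.        ]] [[-0.72922638 -0.33861865  0.59461441  0.01742804]
 [-0.68417413  0.34607669 -0.64197873  0.70185098]
 [ 0.01160379 -0.87496762 -0.48404237  0.45058015]
 [ 0.          0.          0.          1.        ]]
```

View pics/top0.png

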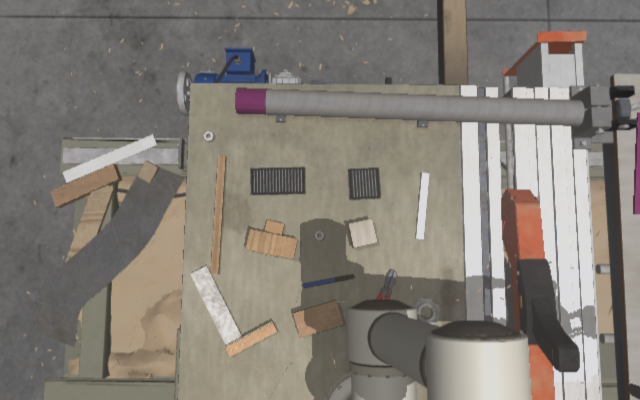

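View pics/scene0.png

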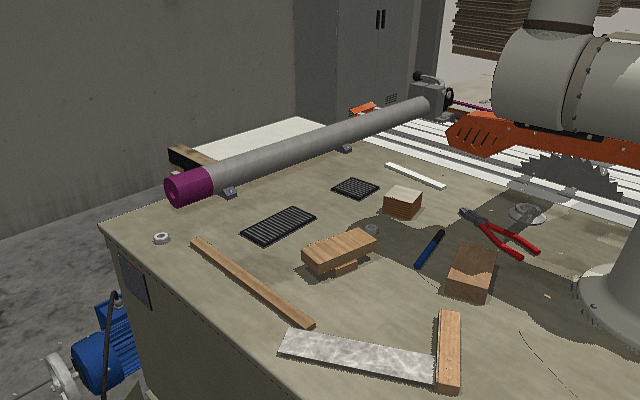

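The top view shows the oblong pad (278,180), square pad (364,183), pile (272,240), test piece (361,233), nut (319,236), wood strip (219,215) and white strip (423,206).

Run:
```python
import cv2
a=cv2.imread('pics/top0.png')[145:285,205:435]
cv2.imwrite('pics/crop.png',cv2.resize(a,None,fx=3.47,fy=3.47,interpolation=cv2.INTER_CUBIC))
h=cv2.cvtColor(cv2.imread('pics/top0.png'),cv2.COLOR_BGR2HSV)
for n,(u,v) in dict(table=(320,205),long=(262,243),longe=(290,248),short=(273,227),test=(361,233),strip=(219,215),pad=(278,180),shadow=(320,260),white=(423,206)).items(): print(n,h[v-1:v+2,u-1:u+2].reshape(-1,3).tolist()[::4])
```

```text
table [[21, 41, 150], [21, 41, 151], [22, 39, 151]]
long [[15, 91, 169], [15, 93, 172], [15, 94, 168]]
longe [[15, 95, 178], [16, 95, 178], [16, 93, 179]]
short [[15, 95, 180], [15, 95, 180], [15, 95, 180]]
test [[18, 31, 191], [19, 29, 194], [18, 28, 199]]
strip [[15, 89, 157], [16, 89, 167], [16, 86, 174]]
pad [[23, 14, 71], [23, 13, 77], [40, 7, 115]]
shadow [[21, 42, 97], [22, 39, 97], [22, 39, 97]]
white [[120, 2, 221], [120, 2, 221], [120, 2, 220]]
```

View pics/crop.png

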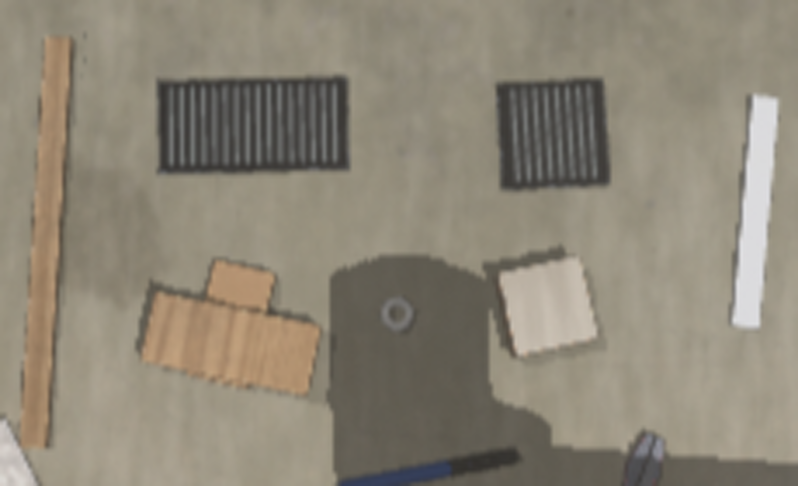

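```bash
cat > h.py <<'E'
import numpy as np,cv2
from cell import read_state, eyes
def ray(n,uv,z,info=None):
    i=info or eyes.camera_info(n); uv=np.atleast_2d(uv).astype(float)
    d=np.c_[(uv-i['K'][:2,2])/i['K'][0,0],np.ones(len(uv))]
    if n=='wrist':
        xy=d[:,:2]; r=np.hypot(*xy.T)[:,None]; d=np.c_[xy/np.maximum(r,1e-9)*np.sin(r),np.cos(r)]
    d=d@i['T'][:3,:3].T; o=i['T'][:3,3]
    return (o+d*((z-o[2])/d[:,2])[:,None])[:,:2]
def rect(mask,n,z,info=None,amin=30):
    out=[]
    for c in cv2.findContours(mask.astype(np.uint8),0,cv2.CHAIN_APPROX_NONE)[0]:
        if cv2.contourArea(c)<amin: continue
        p=ray(n,c[:,0],z,info)*1000
        (cx,cy),(w,h),a=cv2.minAreaRect(p.astype(np.float32))
        if w<h: w,h,a=h,w,a+90
        out.append((round(cx,1),round(cy,1),round(w,1),round(h,1),round((a+90)%180-90,1))) # angle of long axis from world x
    return out
E
python3 - <<'E'
from h import *
im=cv2.imread('pics/top0.png'); h=cv2.cvtColor(im,cv2.COLOR_BGR2HSV).astype(int)
def box(m,u0,u1,v0,v1):
    o=np.zeros_like(m);o[v0:v1,u0:u1]=m[v0:v1,u0:u1];return o
wood=(h[:,:,1]>68)&(h[:,:,0]<20)&(h[:,:,2]>120)
pad=cv2.morphologyEx((h[:,:,2]<110).astype(np.uint8),cv2.MORPH_CLOSE,np.ones((5,5)))
print('long',rect(box(wood,240,305,215,262),'top',.04))
w=box(wood,240,305,215,262).astype(np.uint8)
lo=cv2.morphologyEx(w,cv2.MORPH_OPEN,cv2.getStructuringElement(cv2.MORPH_ELLIPSE,(17,17)))
print('long opened',rect(lo,'top',.04))
# full short: its visible corners
cs=np.array([[213,258],[275,268],[270,310],[206,297]])/3.47+[205,145]-.5
print('short corners',(ray('top',cs,.018)*1000).round(1).tolist())
cl=np.array([[155,291],[321,323],[307,395],[139,362]])/3.47+[205,145]-.5
print('long corners',(ray('top',cl,.04)*1000).round(1).tolist())
print('strip',rect(box(wood,205,232,145,282),'top',.012))
print('white',rect(box(h[:,:,2]>195,410,435,160,250),'top',.008))
print('test',rect(box((h[:,:,2]>170),340,385,210,255),'top',.04))
print('test+side',rect(box((h[:,:,2]>165)|wood,340,385,210,255),'top',.04))
print('pads',rect(box(pad,240,395,160,205),'top',.006))
print('nut',ray('top',[[319.2,235.5]],.011))
E
```

```text
long [(427.6, 237.5, 120.0, 83.8, 78.0)]
long opened [(427.5, 237.3, 119.6, 83.1, 76.5)]
short corners [[476.6, 256.6], [469.8, 211.9], [439.6, 215.0], [448.5, 261.0]]
long corners [[451.0, 294.8], [429.5, 177.5], [379.1, 186.7], [401.1, 304.8]]
strip [(489.2, 378.4, 295.7, 19.5, -1.7)]
white [(515.0, -136.0, 166.8, 18.6, -5.9)]
test [(443.2, 17.9, 58.0, 57.8, -77.3)]
test+side [(442.2, 17.5, 59.2, 58.4, -75.5)]
pads [(570.7, 11.1, 80.1, 79.8, 3.6), (575.3, 230.2, 139.9, 69.2, -88.6)]
nut [[0.43666788 0.12329149]]
```

The crop gives me all the poses I need: long offcut corners at (155,291), (321,323), (307,395), (139,362), and the short one's far end at (213,258)–(275,268). Next I check the saw between the start pose and the work.

Run:
```python
from h import *
w=eyes.snapshot('wrist')[:,:,::-1]
t=cv2.imread('pics/top0.png')[20:400,440:640]; s=cv2.imread('pics/scene0.png')[60:260,400:640]
out=np.zeros((600,800,3),np.uint8)
out[:250,:400]=cv2.resize(w,(400,250)); s2=cv2.resize(s,(400,333)); out[250:583,:400]=s2
out[:600,440:440+316]=cv2.resize(t,(316,600)); cv2.imwrite('pics/mix.png',out)
from cell import eyes
i=eyes.camera_info('scene')
```

```text
(no output)
```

View pics/mix.png

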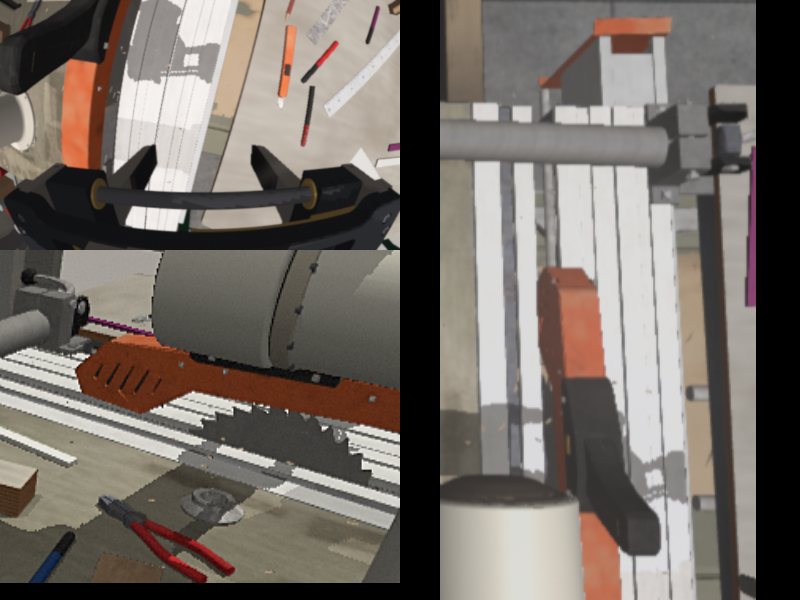

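Run:
```python
from h import *
def line(n,uv):
    a=np.r_[ray(n,uv,.05)[0],.05];b=np.r_[ray(n,uv,.15)[0],.15];return a,(b-a)/np.linalg.norm(b-a)
def tri(n1,u1,n2,u2):
    a,d=line(n1,u1);b,e=line(n2,u2);s=np.linalg.lstsq(np.c_[d,-e],b-a,rcond=None)[0];p=a+s[0]*d;q=b+s[1]*e;print(p.round(3),q.round(3))
tri('scene',[[447,135]],'top',[[503,213]])   # guard tip
tri('scene',[[472,117]],'top',[[525,190]])   # guard top front
for z in(.1,.2,.3,.4): print(z,ray('top',[[503,213],[565,362],[570,370]],z).round(3).tolist())
print(ray('scene',[[400,100],[338,148],[205,195]],.05))
```

```text
[ 0.527 -0.299  0.059] [ 0.492 -0.318  0.062]
[ 0.506 -0.379  0.092] [ 0.544 -0.362  0.091]
0.1 [[0.488, -0.304], [0.152, -0.432], [0.134, -0.442]]
0.2 [[0.477, -0.268], [0.17, -0.384], [0.154, -0.394]]
0.3 [[0.467, -0.231], [0.187, -0.337], [0.173, -0.345]]
0.4 [[0.456, -0.195], [0.205, -0.29], [0.192, -0.297]]
[[ 0.81317409 -0.50389228]
 [ 0.67912898 -0.05401188]
 [ 0.69936181  0.30464421]]
```

The saw guard reaches only about 0.1 m, with its handle somewhat higher. I'll rise to 0.4 m and swing around in front of it.

>>> {"api": "move_arm", "payload": {
  "steps": [
    [[0,0,-1],0],
    [[0,0,-1],0],
    [[0,0,-1],0],
    [[0,0,-1],0],
    [[0,0,-1],0],
    [[0,0,-1],0],
    [[0,0,-1],0],
    [[0,0,-1],0],
    [[0,0,-0.5],0],
    [[0.96,-0.82,0],0],
    [[0.96,-0.82,0],0],
    [[0.96,-0.82,0],0],
    [[0.96,-0.82,0],0],
    [[0.96,-0.82,0],0],
    [[0.96,-0.82,0],0],
    [[0.96,-0.82,0],0],
    [[0.96,-0.82,0],0]
  ]
}}

```text
time_s: 1.57
ee_pos: [0.2818, -0.3544, 0.3996]
tcp_rot: [-180.0, -0.0, 13.3]
contact_force: [0.5, -0.4, 0.3]
grip_width: 0.0919
grip_force: 0.0
```

>>> {"api": "move_arm", "payload": {
  "steps": [
    [[0.96,-0.82,0],0],
    [[0.96,-0.82,0],0],
    [[0.96,-0.82,0],0],
    [[0.96,-0.82,0],0],
    [[0.96,-0.82,0],0],
    [[0.96,-0.82,0],0],
    [[0.96,-0.82,0],0],
    [[0.96,-0.82,0],0]
  ]
}}

```text
time_s: 2.23
ee_pos: [0.431, -0.1506, 0.3997]
tcp_rot: [-180.0, 0.0, 13.3]
contact_force: [0.9, -0.2, 0.5]
grip_width: 0.0921
grip_force: 0.0
```

>>> {"api": "move_arm", "payload": {
  "steps": [
    [[0.19,-0.96,0],0],
    [[0.19,-0.96,0],0],
    [[0.19,-0.96,0],0],
    [[0.19,-0.96,0],0],
    [[0.19,-0.96,0],0],
    [[0.19,-0.96,0],0],
    [[0.19,-0.96,0],0],
    [[0.19,-0.96,0],0],
    [[0.19,-0.96,0],0],
    [[0.19,-0.96,0],0],
    [[0.19,-0.96,0],0],
    [[0.19,-0.96,0],0],
    [[0.19,-0.96,0],0],
    [[0.19,-0.96,0],0],
    [[0.19,-0.96,0],0],
    [[0.19,-0.96,0],0]
  ]
}}

```text
time_s: 3.57
ee_pos: [0.4158, 0.2402, 0.3996]
tcp_rot: [180.0, 0.0, 13.3]
contact_force: [0.3, 0.2, -0.6]
grip_width: 0.0919
grip_force: 0.0
```

>>> {"api": "move_arm", "payload": {
  "steps": [
    [[0,0,0.5],-0.116],
    [[0,0,0.5],-0.116],
    [[0,0,0.5],-0.116],
    [[0,0,0.5],-0.116],
    [[0,0,0.5],-0.116],
    [[0,0,0.5],-0.116],
    [[0,0,0.5],-0.116],
    [[0,0,0.5],-0.116],
    [[0,0,0.5],-0.116],
    [[0,0,0.5],-0.116],
    [[0,0,0],0],
    [[0,0,0],0]
  ]
}}

```text
time_s: 4.57
ee_pos: [0.4157, 0.2389, 0.2743]
tcp_rot: [-179.9, 0.0, 79.6]
contact_force: [-0.0, -0.4, 1.0]
grip_width: 0.0919
grip_force: 0.0
```

Run:
```python
from h import *
w=eyes.snapshot('wrist')[:,:,::-1]; cv2.imwrite('pics/w1.png',w)
i=eyes.camera_info('wrist'); np.save('w1.npy',i,allow_pickle=True); print(i['K'],i['T'].round(4))
cv2.imwrite('pics/w1v.png',cv2.resize(w,(800,500)))
```

```text
[[309.70691629   0.         325.71731522]
 [  0.         309.70691629 201.98891311]
 [  0.           0.           1.        ]] [[ 9.834e-01 -1.752e-01 -4.730e-02  4.303e-01]
 [-1.814e-01 -9.483e-01 -2.603e-01  3.126e-01]
 [ 8.000e-04  2.646e-01 -9.644e-01  4.712e-01]
 [ 0.000e+00  0.000e+00  0.000e+00  1.000e+00]]
```

View pics/w1v.png

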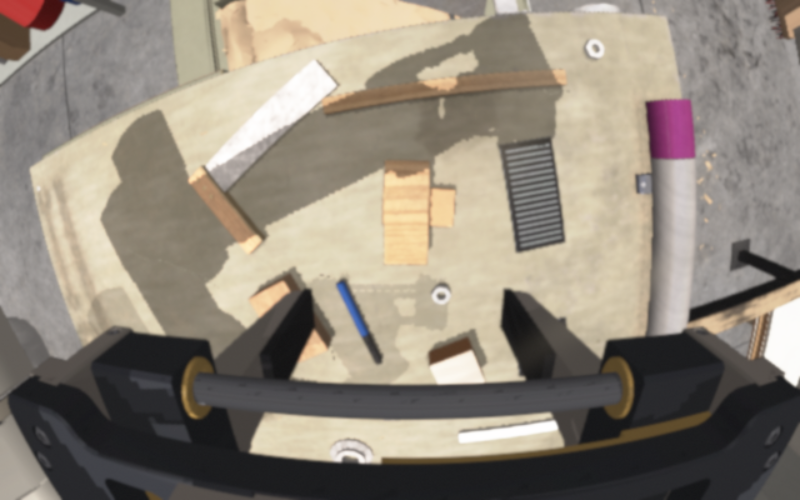

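The wrist view has the long offcut top at (385,174)–(428,265), the short one sticking out to (454,190)–(451,228), and the oblong pad corners at (502,146), (551,139), (564,241), (517,251). The pipe lies to the right, well clear.

Run:
```python
from h import *
i=np.load('w1.npy',allow_pickle=True).item()
def q(n,c,z):
    p=ray('wrist',(np.array(c)+.5)/1.25-.5,z,i)*1000
    print(n,p.round(1).tolist(),'mean',p.mean(0).round(1),'sides',[np.linalg.norm(p[k]-p[k-1]).round(1) for k in range(len(p))],
     'ang',[np.degrees(np.arctan2(*(p[k]-p[k-1])[::-1])).round(1) for k in range(len(p))])
q('long',[(385,173),(430,173),(428,265),(384,263)],.04)
q('short',[(433,187),(454,190),(451,228),(430,226)],.018)
q('pad',[(502,146),(551,139),(564,241),(517,251)],.006)
```

```text
long [[401.5, 290.7], [450.6, 281.7], [430.2, 177.1], [380.2, 188.8]] mean [415.6 234.6] sides [np.float64(104.1), np.float64(49.9), np.float64(106.6), np.float64(51.4)] ang [np.float64(78.2), np.float64(-10.5), np.float64(-101.0), np.float64(166.8)]
short [[452.2, 263.2], [476.1, 255.4], [465.2, 210.8], [440.7, 217.7]] mean [458.6 236.8] sides [np.float64(46.9), np.float64(25.1), np.float64(45.9), np.float64(25.4)] ang [np.float64(75.9), np.float64(-18.0), np.float64(-103.7), np.float64(164.2)]
pad [[544.5, 297.7], [609.3, 298.3], [612.0, 165.3], [545.9, 163.6]] mean [577.9 231.2] sides [np.float64(134.1), np.float64(64.9), np.float64(133.1), np.float64(66.1)] ang [np.float64(90.6), np.float64(0.5), np.float64(-88.9), np.float64(-178.6)]
```

>>> {"api": "move_arm", "payload": {
  "steps": [
    [[0.08,0,0.9],0],
    [[0,0,0.9],0],
    [[0,0,0.9],0],
    [[0,0,0.9],0],
    [[0,0,0.9],0],
    [[0,0,0.9],0],
    [[0,0,0.9],0],
    [[0,0,0.9],0],
    [[0,0,0.9],0],
    [[0,0,0.9],0],
    [[0,0,0.5],0],
    [[0,0,0.3],0],
    [[0,0,0.2],0],
    [[0,0,0.05],0],
    [[0,0,0],0]
  ],
  "fingers": 75
}}

```text
time_s: 5.87
ee_pos: [0.4173, 0.2412, 0.0244]
tcp_rot: [179.9, -0.0, 79.7]
contact_force: [-0.8, 1.2, -0.2]
grip_width: 0.0749
grip_force: 0.0
```

Run:
```python
from h import *
s=eyes.snapshot('scene')[:,:,::-1]; cv2.imwrite('pics/s1.png',cv2.resize(s[180:320,250:430],(770,599),interpolation=cv2.INTER_CUBIC))
```

```text
(no output)
```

View pics/s1.png

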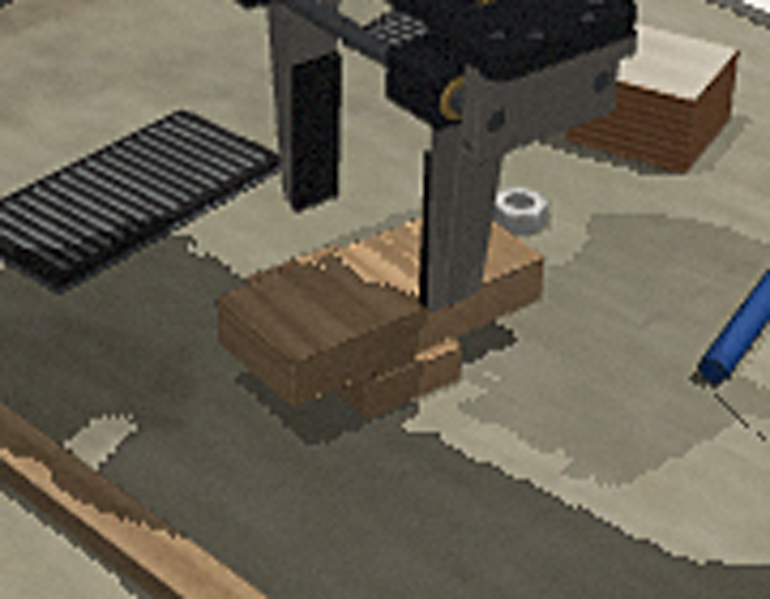

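The fingers straddle the long offcut (near finger at (455,300)) and the short one peeks out below at (440,350). Now I go down a little, close and lift.

>>> {"api": "move_arm", "payload": {
  "steps": [
    [[0,0,0.06],0],
    [[0,0,0],0],
    [[0,0,0],0],
    [[0,0,0],0],
    [[0,0,0],0],
    [[0,0,0],0],
    [[0,0,0],0],
    [[0,0,0],0]
  ],
  "fingers": 40,
  "squeeze": 15
}}

```text
time_s: 6.58
ee_pos: [0.4165, 0.241, 0.0222]
tcp_rot: [-180.0, -0.0, 79.7]
contact_force: [0.2, -0.3, 0.2]
grip_width: 0.0399
grip_force: 0.0
```

Run:
```python
from h import *
s=eyes.snapshot('scene')[:,:,::-1]; cv2.imwrite('pics/s2.png',cv2.resize(s[180:320,250:430],(770,599),interpolation=cv2.INTER_CUBIC))
```

```text
(no output)
```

View pics/s2.png

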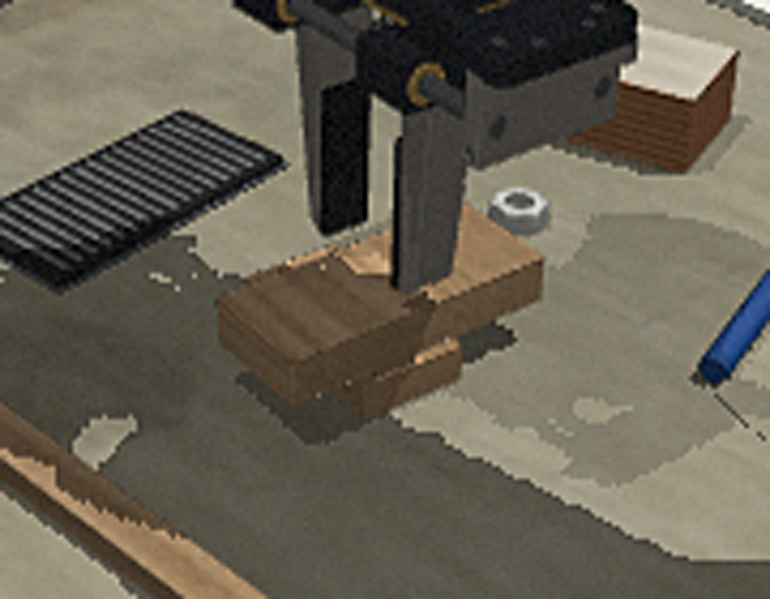

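Run:
```python
from h import *
print(read_state()['ee_pos'])
f=lambda u,v:[250+u/4.278,180+v/4.279]
for z in(.02,.03,.04,.05,.06,.07,.08): print(z,(ray('scene',[f(400,289),f(450,280),f(323,235),f(362,226)],z)*1000).round(0).tolist())
print('long top corners', (ray('scene',[f(220,303),f(297,362),f(543,262),f(470,205)],.04)*1000).round(1).tolist())
```

```text
[0.41655395 0.24098021 0.02214941]
0.02 [[421.0, 220.0], [411.0, 201.0], [470.0, 212.0], [463.0, 196.0]]
0.03 [[412.0, 231.0], [402.0, 213.0], [459.0, 224.0], [453.0, 208.0]]
0.04 [[402.0, 242.0], [393.0, 224.0], [449.0, 235.0], [442.0, 219.0]]
0.05 [[393.0, 253.0], [384.0, 236.0], [438.0, 246.0], [432.0, 231.0]]
0.06 [[384.0, 264.0], [374.0, 248.0], [428.0, 258.0], [422.0, 243.0]]
0.07 [[374.0, 276.0], [365.0, 259.0], [417.0, 269.0], [411.0, 255.0]]
0.08 [[365.0, 287.0], [356.0, 271.0], [407.0, 280.0], [401.0, 266.0]]
long top corners [[444.5, 295.8], [398.6, 302.2], [374.8, 189.7], [421.5, 177.1]]
```

The fingertips stand above the block top, near (425,288) and (343,232), so the reported TCP height doesn't match the scene camera. I'll open, descend in small steps and check with the camera and force.

>>> {"api": "move_arm", "payload": {
  "steps": [
    [[0,0,0],0],
    [[0,0,0],0],
    [[0,0,0],0],
    [[0,0,0],0],
    [[0,0,0],0],
    [[0,0,0.1],0],
    [[0,0,0.1],0],
    [[0,0,0],0]
  ],
  "fingers": 75
}}

```text
time_s: 7.3
ee_pos: [0.416, 0.2408, 0.0165]
tcp_rot: [-179.9, 0.0, 79.7]
contact_force: [0.1, -0.0, -0.2]
grip_width: 0.0747
grip_force: 0.0
```

Run:
```python
from h import *
print(read_state()['joint_positions'])
s=eyes.snapshot('scene')[:,:,::-1]; a=cv2.resize(s[180:300,270:390],(600,600),interpolation=cv2.INTER_CUBIC)
cv2.imwrite('pics/s3.png',a)
```

```text
[1.56222671e+01 7.49986289e+00 1.14376370e+02 1.99551457e-03
 5.81905782e+01 2.58789038e+01]
```

View pics/s3.png

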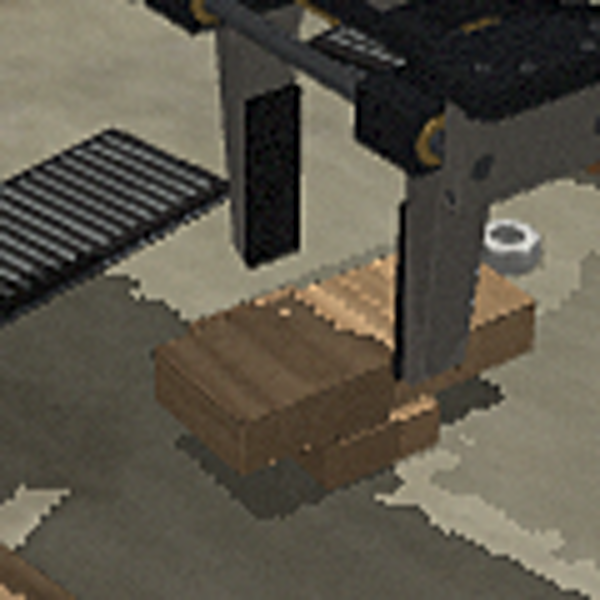

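The near tip, bottom edge (400,380)–(465,365), now overlaps the block's side about halfway. I'll estimate tip positions from both fingers.

Run:
```python
from h import *
y=np.radians(79.7);X=np.array([np.cos(y),np.sin(y)]);Y=np.array([np.sin(y),-np.cos(y)]);t=np.array([416,240.8])
f=lambda u,v:[270+u/5-.4,180+v/5-.4]
for z in(.016,.025,.03,.035,.04,.045,.05):
    p=ray('scene',[f(409,383),f(465,367),f(247,267),f(300,250)],z)*1000-t
    print(z,[(round(a@X,1),round(a@Y,1)) for a in p])
```

```text
0.016 [(np.float64(-18.5), np.float64(-14.1)), (np.float64(-39.7), np.float64(-18.0)), (np.float64(-16.4), np.float64(75.0)), (np.float64(-38.8), np.float64(73.1))]
0.025 [(np.float64(-10.2), np.float64(-23.7)), (np.float64(-30.9), np.float64(-27.4)), (np.float64(-8.2), np.float64(63.6)), (np.float64(-30.1), np.float64(61.7))]
0.03 [(np.float64(-5.6), np.float64(-29.0)), (np.float64(-26.1), np.float64(-32.7)), (np.float64(-3.6), np.float64(57.3)), (np.float64(-25.3), np.float64(55.4))]
0.035 [(np.float64(-1.0), np.float64(-34.3)), (np.float64(-21.2), np.float64(-38.0)), (np.float64(1.0), np.float64(51.0)), (np.float64(-20.4), np.float64(49.1))]
0.04 [(np.float64(3.6), np.float64(-39.6)), (np.float64(-16.4), np.float64(-43.2)), (np.float64(5.6), np.float64(44.6)), (np.float64(-15.6), np.float64(42.8))]
0.045 [(np.float64(8.2), np.float64(-44.9)), (np.float64(-11.5), np.float64(-48.5)), (np.float64(10.2), np.float64(38.3)), (np.float64(-10.7), np.float64(36.5))]
0.05 [(np.float64(12.9), np.float64(-50.2)), (np.float64(-6.7), np.float64(-53.7)), (np.float64(14.8), np.float64(32.0)), (np.float64(-5.9), np.float64(30.2))]
```

Only a height error explains both tip views and the empty close: the true tip is about 28 mm higher than reported. I'll keep lowering carefully while watching the force.

>>> {"api": "move_arm", "payload": {
  "steps": [
    [[0,0,0.2],0],
    [[0,0,0.2],0],
    [[0,0,0.1],0],
    [[0,0,0],0],
    [[0,0,0],0]
  ]
}}

```text
time_s: 7.77
ee_pos: [0.4163, 0.2409, 0.0043]
tcp_rot: [-180.0, 0.0, 79.7]
contact_force: [-0.7, 0.3, -0.8]
grip_width: 0.075
grip_force: 0.0
```

>>> {"api": "move_arm", "payload": {
  "steps": [
    [[0,0,0.1],0],
    [[0,0,0.1],0],
    [[0,0,0],0],
    [[0,0,0],0]
  ]
}}

```text
time_s: 8.1
ee_pos: [0.4164, 0.241, -0.0005]
tcp_rot: [-180.0, 0.0, 79.7]
contact_force: [0.2, 0.5, -0.2]
grip_width: 0.0752
grip_force: 0.0
```

Run:
```python
from h import *
s=eyes.snapshot('scene')[:,:,::-1]; a=cv2.resize(s[180:300,270:390],(600,600),interpolation=cv2.INTER_CUBIC)
cv2.imwrite('pics/s4.png',a)
```

```text
(no output)
```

View pics/s4.png

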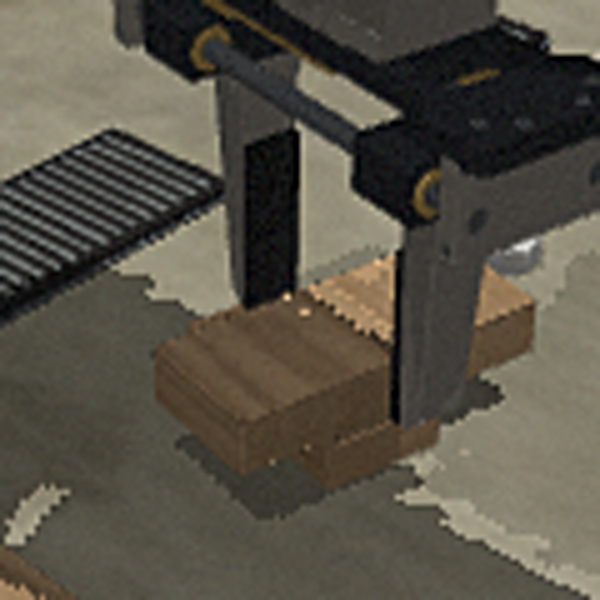

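The far tip now passes behind the block's top edge (270,300) and the near tip is at (410,420), with no contact force at a reported z of about 0. That confirms the roughly 28 mm offset. Now 4 mm more, then close.

>>> {"api": "move_arm", "payload": {
  "steps": [
    [[0,0,0.08],0],
    [[0,0,0.08],0],
    [[0,0,0],0],
    [[0,0,0],0]
  ]
}}

```text
time_s: 8.48
ee_pos: [0.4164, 0.2409, -0.0045]
tcp_rot: [-180.0, 0.0, 79.7]
contact_force: [-0.6, 0.3, 0.5]
grip_width: 0.0751
grip_force: 0.0
```

>>> {"api": "move_arm", "payload": {
  "steps": [
    [[0,0,0],0],
    [[0,0,0],0],
    [[0,0,0],0],
    [[0,0,0],0],
    [[0,0,0],0],
    [[0,0,0],0],
    [[0,0,0],0],
    [[0,0,0],0]
  ],
  "fingers": 40,
  "squeeze": 15
}}

```text
time_s: 9.15
ee_pos: [0.4165, 0.241, -0.0043]
tcp_rot: [-180.0, 0.0, 79.7]
contact_force: [-1.4, 0.7, 0.9]
grip_width: 0.05
grip_force: 15.0
```

>>> {"api": "move_arm", "payload": {
  "steps": [
    [[0,0,-0.3],0],
    [[0,0,-0.7],0],
    [[0,0,-1],0],
    [[0,0,-1],0],
    [[0,0,-0.5],-0.101],
    [[0,0,0],-0.101],
    [[-0.072,0.793,0],0],
    [[-0.072,0.793,0],0],
    [[-0.072,0.793,0],0],
    [[-0.072,0.793,0],0],
    [[-0.072,0.793,0],0],
    [[-0.072,0.793,0],0],
    [[-0.072,0.793,0],0],
    [[-0.072,0.793,0],0],
    [[0,0,0],0],
    [[0,0,0],0]
  ]
}}

```text
time_s: 10.48
ee_pos: [0.5759, 0.23, 0.0833]
tcp_rot: [-180.0, -0.0, 91.3]
contact_force: [0.1, 0.0, -0.5]
grip_width: 0.0495
grip_force: 15.0
```

Run:
```python
from h import *
w=eyes.snapshot('wrist')[:,:,::-1]; s=eyes.snapshot('scene')[:,:,::-1];i=eyes.camera_info('wrist'); np.save('w2.npy',i,allow_pickle=True); print(read_state()['ee_pos'])
cv2.imwrite('pics/w2.png',w)
o=np.zeros((600,800,3),np.uint8); o[:300,:480]=cv2.resize(w,(480,300)); o[300:600,:480]=cv2.resize(s[130:330,160:480],(480,300)); 
t=eyes.snapshot('top')[:,:,::-1]; o[:300,480:]=cv2.resize(t[140:290,200:360],(320,300)); cv2.imwrite('pics/t2.png',t); cv2.imwrite('pics/m2.png',o)
```

```text
[0.57459505 0.23032444 0.08306109]
```

View pics/m2.png

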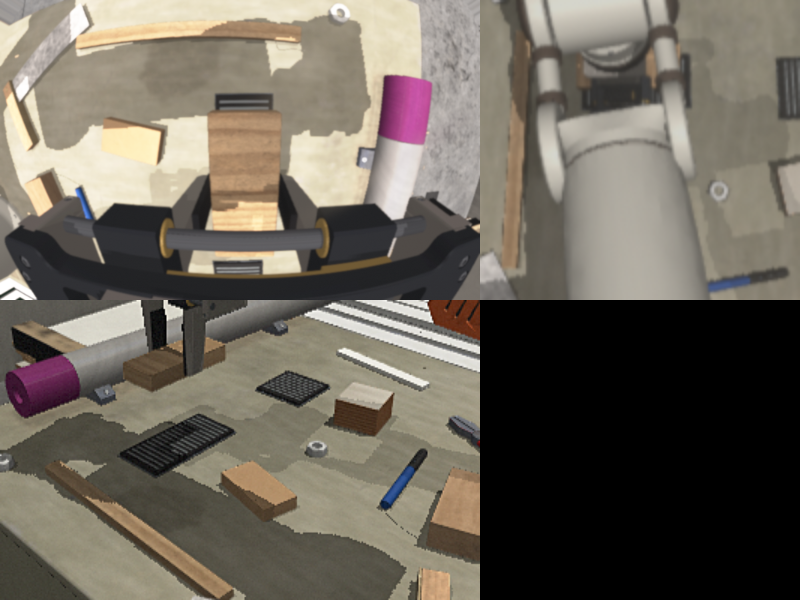

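The long offcut is held level above the pad, and the short one is uncovered where it was (scene (260,488), wrist (133,140)). Lowering.

>>> {"api": "move_arm", "payload": {
  "steps": [
    [[0,0,0.9],0],
    [[0,0,0.9],0],
    [[0,0,0.9],0],
    [[0,0,0.6],0],
    [[0,0,0.3],0],
    [[0,0,0.1],0],
    [[0,0,0.1],0],
    [[0,0,0.05],0],
    [[0,0,0],0],
    [[0,0,0],0]
  ]
}}

```text
time_s: 11.47
ee_pos: [0.5762, 0.2304, -0.012]
tcp_rot: [179.9, -0.0, 91.3]
contact_force: [0.4, -0.5, -0.9]
grip_width: 0.0501
grip_force: 15.0
```

Run:
```python
from h import *
i=np.load('w2.npy',allow_pickle=True).item()
h=cv2.cvtColor(cv2.imread('pics/w2.png'),cv2.COLOR_BGR2HSV).astype(int)
m=np.zeros(h.shape[:2],np.uint8); r=(slice(145,228),slice(120,235)); m[r]=((h[:,:,1]>75)&(h[:,:,0]<21)&(h[:,:,2]>150))[r]
for z in(.018,-.010): print(z,rect(m,'wrist',z,i,200))
c=max(cv2.findContours(m,0,1)[0],key=cv2.contourArea); print(cv2.approxPolyDP(c,4,True)[:,0].tolist(), (ray('wrist',cv2.approxPolyDP(c,4,True)[:,0],.018,i)*1000).round(1).tolist())
```

```text
0.018 [(430.1, 244.4, 84.3, 43.6, -12.1)]
-0.01 [(414.8, 237.9, 93.3, 48.3, -12.1)]
[[138, 158], [138, 172], [186, 169], [211, 175], [209, 218], [213, 174]] [[393.2, 273.3], [391.8, 259.5], [446.9, 261.8], [471.8, 256.2], [466.7, 215.5], [473.8, 257.1]]
```

>>> {"api": "move_arm", "payload": {
  "steps": [
    [[0,0,0.06],0],
    [[0,0,0.06],0],
    [[0,0,0.03],0],
    [[0,0,0],0],
    [[0,0,0],0]
  ]
}}

```text
time_s: 11.88
ee_pos: [0.5758, 0.2303, -0.0163]
tcp_rot: [180.0, -0.0, 91.3]
contact_force: [-1.8, -0.5, 3.5]
grip_width: 0.0497
grip_force: 15.0
```

Down with a light touch (3.5 N). Release, lift and go over the short offcut with the wrist turned.

>>> {"api": "move_arm", "payload": {
  "steps": [
    [[0,0,0],0],
    [[0,0,0],0],
    [[0,0,0],0],
    [[0,0,0],0],
    [[0,0,0],0],
    [[0,0,0],0],
    [[0,0,-0.4],0],
    [[0,0,-0.8],0],
    [[0,0,-1],0],
    [[0,0,-1],0],
    [[0,0,-1],0],
    [[0,0,-1],0],
    [[0,0,-1],0]
  ],
  "fingers": 75
}}

```text
time_s: 12.97
ee_pos: [0.5754, 0.2303, 0.1403]
tcp_rot: [180.0, -0.0, 91.3]
contact_force: [1.1, 0.5, -0.9]
grip_width: 0.0751
grip_force: 0.0
```

>>> {"api": "move_arm", "payload": {
  "steps": [
    [[0.071,-0.729,0],0],
    [[0.071,-0.729,0],0],
    [[0.071,-0.729,0],0],
    [[0.071,-0.729,0],0],
    [[0.071,-0.729,0],0],
    [[0.071,-0.729,0],0],
    [[0.071,-0.729,0],0],
    [[0.071,-0.729,0],0],
    [[0,0,0],-0.125],
    [[0,0,0],-0.125],
    [[0,0,0],-0.125],
    [[0,0,0],-0.125],
    [[0,0,0],-0.125],
    [[0,0,0],-0.125],
    [[0,0,0],-0.125],
    [[0,0,0],-0.125],
    [[0,0,0],-0.125],
    [[0,0,0],-0.125],
    [[0,0,0],-0.124],
    [[0,0,0],0]
  ]
}}

```text
time_s: 14.63
ee_pos: [0.4295, 0.2411, 0.1389]
tcp_rot: [180.0, 0.0, 170.2]
contact_force: [0.0, -0.1, 0.3]
grip_width: 0.0754
grip_force: 0.0
```

Run:
```python
from h import *
i=eyes.camera_info('wrist');w=eyes.snapshot('wrist')[:,:,::-1]; s=eyes.snapshot('scene')[:,:,::-1]; t=eyes.snapshot('top')[:,:,::-1]; np.save('w3.npy',i,allow_pickle=True)
for n,a in(('w3',w),('s5',s),('t3',t)): cv2.imwrite(f'pics/{n}.png',a)
o=np.zeros((600,800,3),np.uint8); o[:350,:560]=cv2.resize(w,(560,350)); o[350:,:400]=cv2.resize(s[130:330,160:480],(400,250)); o[350:,400:]=cv2.resize(t[140:290,200:440],(400,250)); cv2.imwrite('pics/m3.png',o); print(i['T'][:3,3])
```

```text
[0.35600868 0.2536904  0.33476833]
```

View pics/m3.png

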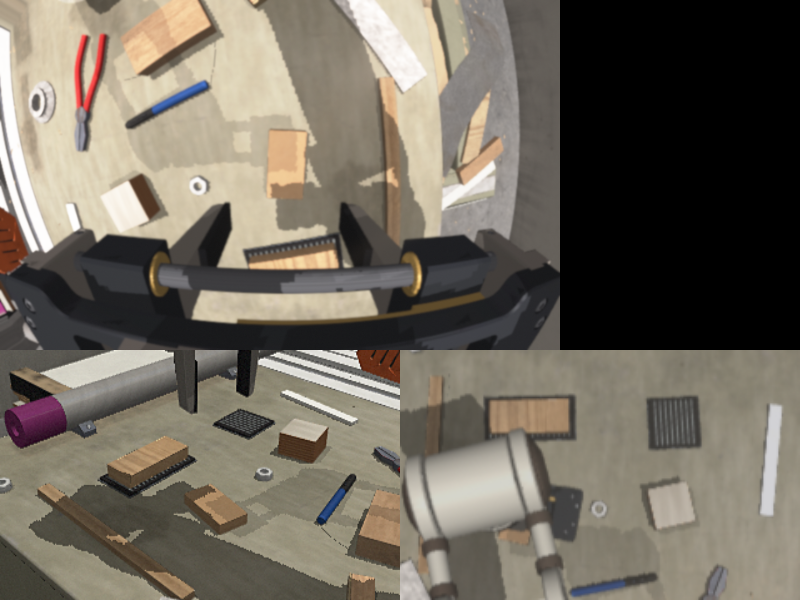

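The long offcut sits centred on the oblong pad (top (531,417)). The short one is in the wrist view at (287,163). I'll measure it and check the long one.

Run:
```python
from h import *
i=np.load('w3.npy',allow_pickle=True).item()
h=cv2.cvtColor(cv2.imread('pics/w3.png'),cv2.COLOR_BGR2HSV).astype(int)
for vt in(150,110):
    m=np.zeros(h.shape[:2],np.uint8); r=(slice(140,234),slice(295,362)); m[r]=((h[:,:,1]>75)&(h[:,:,0]<21)&(h[:,:,2]>vt))[r]
    m=cv2.morphologyEx(m,cv2.MORPH_OPEN,np.ones((7,7))); print('short',rect(m,'wrist',.018,i,200))
c=max(cv2.findContours(m,0,1)[0],key=cv2.contourArea); a=cv2.approxPolyDP(c,5,True)[:,0]; print(a.tolist(),(ray('wrist',a,.018,i)*1000).round(1).tolist())
g=cv2.imread('pics/t3.png');h=cv2.cvtColor(g,cv2.COLOR_BGR2HSV).astype(int)
m=np.zeros(h.shape[:2],np.uint8); r=(slice(160,203),slice(245,310)); m[r]=((h[:,:,1]>68)&(h[:,:,0]<20)&(h[:,:,2]>120))[r]
print('long',rect(m,'top',.028,None,200))
m[:]=0;r=(slice(205,265),slice(335,395)); m[r]=(h[:,:,2]>165)[r]; print('test',rect(m,'top',.04,None,200))
```

```text
short [(428.0, 243.2, 84.3, 45.6, -12.2)]
short [(428.6, 243.1, 85.5, 45.6, -12.5)]
[[308, 148], [305, 224], [344, 227], [350, 151]] [[383.2, 231.2], [463.4, 212.9], [474.1, 254.1], [393.5, 273.1]]
long [(575.5, 229.7, 115.2, 50.5, -88.7)]
test [(442.8, 17.8, 58.0, 56.6, -77.3)]
```

>>> {"api": "move_arm", "payload": {
  "steps": [
    [[0,0,0],0.047],
    [[0.06,0.07,0.9],0],
    [[0,0,0.9],0],
    [[0,0,0.9],0],
    [[0,0,0.9],0],
    [[0,0,0.9],0],
    [[0,0,0.8],0],
    [[0,0,0.4],0],
    [[0,0,0.3],0],
    [[0,0,0.1],0],
    [[0,0,0],0],
    [[0,0,0],0]
  ]
}}

```text
time_s: 15.78
ee_pos: [0.4293, 0.2434, -0.0133]
tcp_rot: [179.9, 0.1, 167.3]
contact_force: [-0.1, 0.7, 0.2]
grip_width: 0.075
grip_force: 0.0
```

>>> {"api": "move_arm", "payload": {
  "steps": [
    [[0,0,0.1],0],
    [[0,0,0.1],0],
    [[0,0,0.05],0],
    [[0,0,0],0],
    [[0,0,0],0]
  ]
}}

```text
time_s: 16.2
ee_pos: [0.4282, 0.2431, -0.0206]
tcp_rot: [-180.0, -0.0, 167.3]
contact_force: [-0.5, 0.8, 1.2]
grip_width: 0.0747
grip_force: 0.0
```

>>> {"api": "move_arm", "payload": {
  "steps": [
    [[0,0,0.03],0],
    [[0,0,0],0],
    [[0,0,0],0],
    [[0,0,0],0],
    [[0,0,0],0],
    [[0,0,0],0],
    [[0,0,0],0],
    [[0,0,0],0],
    [[0,0,0],0]
  ],
  "fingers": 35
}}

```text
time_s: 16.95
ee_pos: [0.4283, 0.2431, -0.0213]
tcp_rot: [180.0, 0.0, 167.4]
contact_force: [-0.0, -0.4, 0.7]
grip_width: 0.0449
grip_force: 15.0
```

>>> {"api": "move_arm", "payload": {
  "steps": [
    [[0,0,-0.3],0],
    [[0,0,-0.9],0],
    [[0,0,-1],0],
    [[0,0,-1],0],
    [[0,0,-1],0],
    [[0,0,0],0.1207],
    [[0,0,0],0.1207],
    [[0,0,0],0.1207],
    [[0,0,0],0.1207],
    [[0,0,0],0.1207],
    [[0,0,0],0.1207],
    [[0,0,0],0.1207],
    [[0,0,0],0.1207],
    [[0,0,0],0.1207],
    [[0,0,0],0.1207],
    [[0,0,0],0.1207],
    [[0,0,0],0]
  ]
}}

```text
time_s: 18.37
ee_pos: [0.4283, 0.2432, 0.0841]
tcp_rot: [180.0, -0.0, 91.1]
contact_force: [-0.3, -1.1, -0.7]
grip_width: 0.0448
grip_force: 15.0
```

>>> {"api": "move_arm", "payload": {
  "steps": [
    [[-0.094,0.839,0],0],
    [[-0.094,0.839,0],0],
    [[-0.094,0.839,0],0],
    [[-0.094,0.839,0],0],
    [[-0.094,0.839,0],0],
    [[-0.094,0.839,0],0],
    [[-0.094,0.839,0],0],
    [[0,0,0],0],
    [[0,0,0],0]
  ]
}}

```text
time_s: 19.12
ee_pos: [0.5758, 0.2297, 0.0837]
tcp_rot: [-180.0, -0.0, 91.4]
contact_force: [0.1, 0.5, 0.3]
grip_width: 0.0448
grip_force: 15.0
```

>>> {"api": "move_arm", "payload": {
  "steps": [
    [[0,0,0.8],0],
    [[0,0,0.8],0],
    [[0,0,0.7],0],
    [[0,0,0.3],0],
    [[0,0,0.2],0],
    [[0,0,0.1],0],
    [[0,0,0],0],
    [[0,0,0],0]
  ]
}}

```text
time_s: 19.78
ee_pos: [0.5761, 0.2302, 0.0123]
tcp_rot: [179.9, -0.0, 91.3]
contact_force: [0.2, 0.2, -1.1]
grip_width: 0.0451
grip_force: 15.0
```

>>> {"api": "move_arm", "payload": {
  "steps": [
    [[0,0,0.06],0],
    [[0,0,0.06],0],
    [[0,0,0],0],
    [[0,0,0],0]
  ]
}}

```text
time_s: 20.12
ee_pos: [0.5755, 0.2299, 0.0083]
tcp_rot: [180.0, -0.0, 91.3]
contact_force: [0.3, 1.1, -0.8]
grip_width: 0.0449
grip_force: 15.0
```

>>> {"api": "move_arm", "payload": {
  "steps": [
    [[0,0,0.05],0],
    [[0,0,0.02],0],
    [[0,0,0],0],
    [[0,0,0],0]
  ]
}}

```text
time_s: 20.45
ee_pos: [0.5756, 0.23, 0.0067]
tcp_rot: [180.0, -0.0, 91.3]
contact_force: [-1.2, -0.2, 2.6]
grip_width: 0.0445
grip_force: 15.0
```

>>> {"api": "move_arm", "payload": {
  "steps": [
    [[0,0,0],0],
    [[0,0,0],0],
    [[0,0,0],0],
    [[0,0,0],0],
    [[0,0,0],0],
    [[0,0,0],0],
    [[0,0,-0.4],0],
    [[0,0,-0.8],0],
    [[0,0,-1],0],
    [[0,0,-1],0],
    [[0,0,-1],0],
    [[0,0,-1],0],
    [[0,0,-0.8],0]
  ],
  "fingers": 75
}}

```text
time_s: 21.53
ee_pos: [0.5761, 0.2301, 0.1597]
tcp_rot: [179.8, -0.0, 91.3]
contact_force: [0.2, 0.7, -0.1]
grip_width: 0.0748
grip_force: 0.0
```

>>> {"api": "move_arm", "payload": {
  "steps": [
    [[-0.836,-0.549,0],0],
    [[-0.836,-0.549,0],0],
    [[-0.836,-0.549,0],0],
    [[-0.836,-0.549,0],0],
    [[-0.836,-0.549,0],0],
    [[-0.836,-0.549,0],0],
    [[-0.836,-0.549,0],0],
    [[-0.836,-0.549,0],0],
    [[-0.836,-0.549,0],0],
    [[-0.836,-0.549,0],0],
    [[0,0,0],-0.108],
    [[0,0,0],-0.107],
    [[0,0,0],0],
    [[0,0,0],0]
  ],
  "fingers": 88
}}

```text
time_s: 22.7
ee_pos: [0.4431, 0.0179, 0.157]
tcp_rot: [179.9, 0.0, 103.4]
contact_force: [-0.2, 0.3, 0.6]
grip_width: 0.0879
grip_force: 0.0
```

Run:
```python
from h import *
i=eyes.camera_info('wrist');w=eyes.snapshot('wrist')[:,:,::-1]; s=eyes.snapshot('scene')[:,:,::-1]; t=eyes.snapshot('top')[:,:,::-1]; np.save('w4.npy',i,allow_pickle=True)
for n,a in(('w4',w),('s6',s),('t4',t)): cv2.imwrite(f'pics/{n}.png',a)
o=np.zeros((600,800,3),np.uint8); o[:350,:560]=cv2.resize(w,(560,350)); o[350:,:400]=cv2.resize(s[130:330,160:480],(400,250)); o[350:,400:]=cv2.resize(t[140:290,200:440],(400,250)); cv2.imwrite('pics/m4.png',o)
```

```text
(no output)
```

View pics/m4.png

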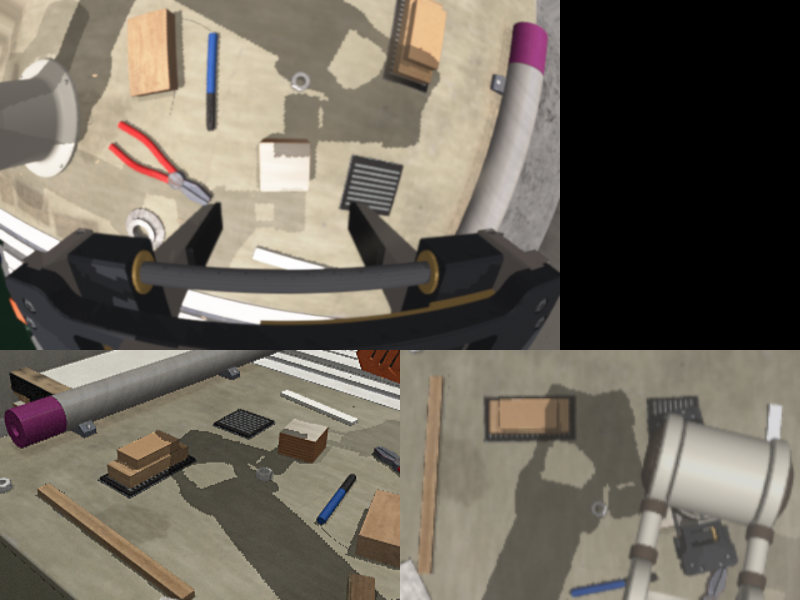

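The short offcut lies neatly on the long one (top (531,414)). The test piece top in the wrist view has corners near (260,142), (309,142), (309,190), (259,191).

Run:
```python
from h import *
i=np.load('w4.npy',allow_pickle=True).item()
def q(n,c,z):
    p=ray('wrist',(np.array(c)+.5)/.875-.5,z,i)*1000
    print(n,'mean',p.mean(0).round(1),'sides',[np.linalg.norm(p[k]-p[k-1]).round(1) for k in range(4)],'ang',[np.degrees(np.arctan2(*(p[k]-p[k-1])[::-1])).round(1) for k in range(4)])
q('test',[(261,142),(309,142),(309,190),(259,191)],.04)
q('pad',[(353,156),(403,164),(393,214),(341,206)],.006)
h=cv2.cvtColor(cv2.imread('pics/w4.png'),cv2.COLOR_BGR2HSV).astype(int)
m=np.zeros(h.shape[:2],np.uint8); r=(slice(155,225),slice(285,365)); m[r]=((h[:,:,2]>190)&(h[:,:,1]<50))[r]; print('test lit',rect(m,'wrist',.04,i,200))
h=cv2.cvtColor(cv2.imread('pics/t4.png'),cv2.COLOR_BGR2HSV).astype(int)
wd=(h[:,:,1]>68)&(h[:,:,0]<20)&(h[:,:,2]>120)
m[:]=0;r=(slice(145,290),slice(205,232));m[r]=wd[r];print('strip',rect(m,'top',.012,None,200))
m[:]=0;r=(slice(160,203),slice(245,310));m[r]=wd[r];print('long',rect(m,'top',.028,None,200))
m[:]=0;m[r]=(wd&(h[:,:,2]>np.percentile(h[:,:,2][r][wd[r]],50)))[r];print('?',rect(m,'top',.046,None,100))
```

```text
test mean [443.3  18.8] sides [np.float64(60.2), np.float64(56.0), np.float64(58.8), np.float64(61.0)] ang [np.float64(99.8), np.float64(13.4), np.float64(-75.4), np.float64(-165.4)]
pad mean [572.   13.7] sides [np.float64(72.1), np.float64(75.6), np.float64(75.7), np.float64(82.3)] ang [np.float64(93.5), np.float64(5.7), np.float64(-81.4), np.float64(-176.8)]
test lit [(442.5, 18.9, 85.0, 74.2, 13.4)]
strip [(489.2, 378.4, 295.7, 19.4, -1.8)]
long [(575.7, 243.8, 87.6, 50.6, -89.5)]
? [(575.2, 243.3, 54.5, 39.9, -89.5)]
```

>>> {"api": "move_arm", "payload": {
  "steps": [
    [[0.02,0,0.9],0],
    [[0,0,0.9],0],
    [[0,0,0.9],0],
    [[0,0,0.9],0],
    [[0,0,0.9],0],
    [[0,0,0.9],0],
    [[0,0,0.6],0],
    [[0,0,0.4],0],
    [[0,0,0.3],0],
    [[0,0,0.15],0],
    [[0,0,0],0]
  ]
}}

```text
time_s: 23.77
ee_pos: [0.4427, 0.0185, -0.0151]
tcp_rot: [-180.0, -0.0, 103.6]
contact_force: [0.7, -0.3, 1.3]
grip_width: 0.0879
grip_force: 0.0
```

>>> {"api": "move_arm", "payload": {
  "steps": [
    [[0,0,0],0],
    [[0,0,0],0],
    [[0,0,0],0],
    [[0,0,0],0],
    [[0,0,0],0],
    [[0,0,0],0],
    [[0,0,0],0],
    [[0,0,0],0]
  ],
  "fingers": 50,
  "squeeze": 20
}}

```text
time_s: 24.43
ee_pos: [0.4432, 0.0183, -0.0144]
tcp_rot: [180.0, 0.0, 103.6]
contact_force: [-0.6, 0.4, 4.8]
grip_width: 0.06
grip_force: 20.0
```

>>> {"api": "move_arm", "payload": {
  "steps": [
    [[0,0,-0.3],0],
    [[0,0,-0.8],0],
    [[0,0,-0.9],0],
    [[0,0,-1],0.0873],
    [[0,0,0],0.0873],
    [[0,0,0],0],
    [[-0.098,0.848,0],0],
    [[-0.098,0.848,0],0],
    [[-0.098,0.848,0],0],
    [[-0.098,0.848,0],0],
    [[-0.098,0.848,0],0],
    [[-0.098,0.848,0],0],
    [[0,0,0],0],
    [[0,0,0],0]
  ]
}}

```text
time_s: 25.6
ee_pos: [0.5699, 0.0118, 0.0589]
tcp_rot: [-179.9, -0.0, 93.7]
contact_force: [-1.0, 0.5, -0.0]
grip_width: 0.0592
grip_force: 20.0
```

>>> {"api": "move_arm", "payload": {
  "steps": [
    [[0,0,0.8],0],
    [[0,0,0.8],0],
    [[0,0,0.5],0],
    [[0,0,0.2],0],
    [[0,0,0.2],0],
    [[0,0,0.1],0],
    [[0,0,0],0],
    [[0,0,0],0]
  ]
}}

```text
time_s: 26.27
ee_pos: [0.5712, 0.0116, -0.0041]
tcp_rot: [179.9, 0.0, 93.6]
contact_force: [0.1, 0.4, -0.8]
grip_width: 0.06
grip_force: 20.0
```

>>> {"api": "move_arm", "payload": {
  "steps": [
    [[0,0,0.08],0],
    [[0,0,0.06],0],
    [[0,0,0.05],0],
    [[0,0,0],0],
    [[0,0,0],0]
  ]
}}

```text
time_s: 26.68
ee_pos: [0.5712, 0.0116, -0.0083]
tcp_rot: [180.0, 0.0, 93.6]
contact_force: [-2.4, 0.7, 6.0]
grip_width: 0.0602
grip_force: 20.0
```

>>> {"api": "move_arm", "payload": {
  "steps": [
    [[0,0,0],0],
    [[0,0,0],0],
    [[0,0,0],0],
    [[0,0,0],0],
    [[0,0,0],0],
    [[0,0,-0.4],0],
    [[0,0,-0.8],0],
    [[0,0,-1],0],
    [[0,0,-1],0],
    [[0,0,-1],0],
    [[0,0,-1],0],
    [[0,0,-1],0],
    [[0,0,-0.3],0]
  ],
  "fingers": 88
}}

```text
time_s: 27.77
ee_pos: [0.5732, 0.0113, 0.1583]
tcp_rot: [179.6, 0.1, 93.6]
contact_force: [0.9, 0.1, 0.1]
grip_width: 0.088
grip_force: 0.0
```

>>> {"api": "move_arm", "payload": {
  "steps": [
    [[0.928,-0.147,0],0],
    [[0.928,-0.147,0],0],
    [[0.928,-0.147,0],0],
    [[0.928,-0.147,0],0],
    [[0.928,-0.147,0],0],
    [[0.928,-0.147,0],0],
    [[0.928,-0.147,0],0],
    [[0.928,-0.147,0],0],
    [[0.928,-0.147,0],0],
    [[0.928,-0.147,0],0],
    [[0.928,-0.147,0],0],
    [[0.928,-0.147,0],0],
    [[0.928,-0.147,0],0],
    [[0.928,-0.147,0],0],
    [[0.928,-0.147,0],0],
    [[0.928,-0.147,0],0],
    [[0,0,0],0]
  ],
  "fingers": 60
}}

```text
time_s: 29.18
ee_pos: [0.4869, 0.3817, 0.1521]
tcp_rot: [-179.9, -0.1, 93.8]
contact_force: [0.2, 0.6, -0.6]
grip_width: 0.0595
grip_force: 0.0
```

>>> {"api": "move_arm", "payload": {
  "steps": [
    [[0,0,0],-0.123],
    [[0,0,0],-0.123],
    [[0,0,0],-0.123],
    [[0,0,0],-0.123],
    [[0,0,0],-0.123],
    [[0,0,0],-0.123],
    [[0,0,0],-0.123],
    [[0,0,0],-0.123],
    [[0,0,0],-0.123],
    [[0,0,0],-0.123],
    [[0,0,0],-0.123],
    [[0,0,0],-0.123],
    [[0,0,0],0],
    [[0,0,0],0]
  ]
}}

```text
time_s: 30.35
ee_pos: [0.4886, 0.3779, 0.1525]
tcp_rot: [-180.0, -0.0, 177.9]
contact_force: [0.2, 0.6, 0.5]
grip_width: 0.0602
grip_force: 0.0
```

Run:
```python
from h import *
i=eyes.camera_info('wrist');w=eyes.snapshot('wrist')[:,:,::-1]; s=eyes.snapshot('scene')[:,:,::-1]; t=eyes.snapshot('top')[:,:,::-1]; np.save('w5.npy',i,allow_pickle=True)
for n,a in(('w5',w),('s7',s),('t5',t)): cv2.imwrite(f'pics/{n}.png',a)
o=np.zeros((600,800,3),np.uint8); o[:350,:560]=cv2.resize(w,(560,350)); o[350:,:400]=cv2.resize(s[130:330,160:480],(400,250)); o[350:,400:]=cv2.resize(t[140:290,200:440],(400,250)); cv2.imwrite('pics/m5.png',o)
h=cv2.cvtColor(t,cv2.COLOR_BGR2HSV).astype(int)
m=np.zeros(h.shape[:2],np.uint8);r=(slice(155,208),slice(335,395));m[r]=((h[:,:,2]>165)&(h[:,:,1]<60))[r]
print('test',rect(m,'top',.046,None,100))
```

```text
test [(570.9, 11.7, 57.6, 55.2, -86.6)]
```

View pics/m5.png

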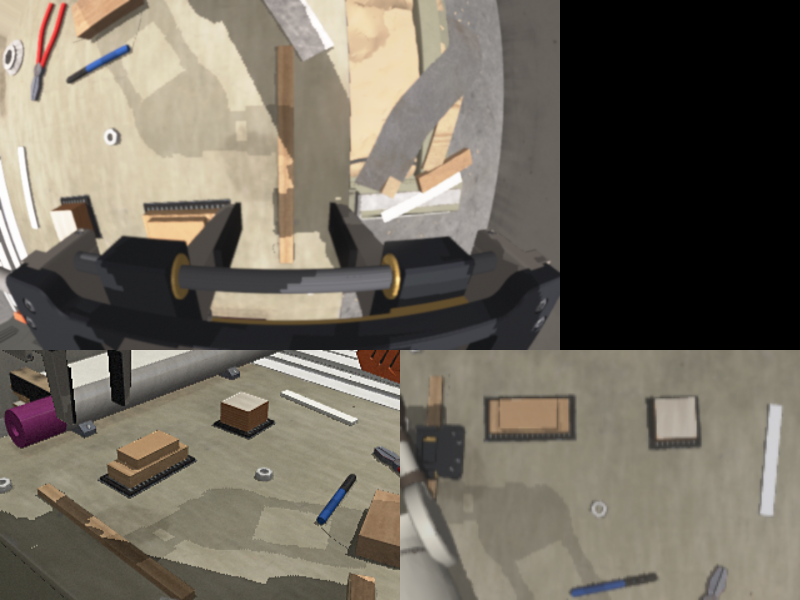

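Both packings are standing centred (stack at (530,415), test piece at (674,418) in the top view). The strip runs midway between the fingers in the wrist view. Descending.

>>> {"api": "move_arm", "payload": {
  "steps": [
    [[0,0,0.9],0],
    [[0,0,0.9],0],
    [[0,0,0.9],0],
    [[0,0,0.9],0],
    [[0,0,0.9],0],
    [[0,0,0.9],0],
    [[0,0,0.6],0],
    [[0,0,0.4],0],
    [[0,0,0.3],0],
    [[0,0,0.1],0],
    [[0,0,0.1],0],
    [[0,0,0],0],
    [[0,0,0],0]
  ]
}}

```text
time_s: 31.58
ee_pos: [0.4894, 0.3789, -0.0186]
tcp_rot: [180.0, 0.1, 178.2]
contact_force: [-0.6, -0.5, 0.8]
grip_width: 0.06
grip_force: 0.0
```

>>> {"api": "move_arm", "payload": {
  "steps": [
    [[0,0,0.06],0],
    [[0,0,0.03],0],
    [[0,0,0],0],
    [[0,0,0],0]
  ]
}}

```text
time_s: 31.92
ee_pos: [0.4887, 0.3785, -0.0217]
tcp_rot: [180.0, 0.0, 178.2]
contact_force: [0.4, 0.1, -0.6]
grip_width: 0.06
grip_force: 0.0
```

>>> {"api": "move_arm", "payload": {
  "steps": [
    [[0,0,0],0],
    [[0,0,0],0],
    [[0,0,0],0],
    [[0,0,0],0],
    [[0,0,0],0],
    [[0,0,0],0],
    [[0,0,0],0],
    [[0,0,0],0],
    [[0,0,0],0],
    [[0,0,0],0]
  ],
  "fingers": 10,
  "squeeze": 25
}}

```text
time_s: 32.75
ee_pos: [0.4887, 0.3785, -0.0219]
tcp_rot: [180.0, -0.0, 178.2]
contact_force: [-1.4, 0.3, -0.0]
grip_width: 0.0194
grip_force: 25.0
```

>>> {"api": "move_arm", "payload": {
  "steps": [
    [[0,0,-0.3],0],
    [[0,0,-0.6],0],
    [[0,0,-0.9],0],
    [[0,0,-1],0],
    [[0,0,-1],0],
    [[0,0,-1],0],
    [[0,0,0],0.12],
    [[0,0,0],0.12],
    [[0,0,0],0.12],
    [[0,0,0],0.12],
    [[0,0,0],0.12],
    [[0,0,0],0.12],
    [[0,0,0],0.12],
    [[0,0,0],0.12],
    [[0,0,0],0.12],
    [[0,0,0],0.12],
    [[0,0,0],0.12],
    [[0,0,0],0.12],
    [[0,0,0],0.12],
    [[0,0,0],0]
  ]
}}

```text
time_s: 34.42
ee_pos: [0.4887, 0.3785, 0.0986]
tcp_rot: [180.0, -0.0, 88.6]
contact_force: [0.1, 0.4, -1.2]
grip_width: 0.0195
grip_force: 25.0
```

>>> {"api": "move_arm", "payload": {
  "steps": [
    [[-0.853,0.3,0],0],
    [[-0.853,0.3,0],0],
    [[-0.853,0.3,0],0],
    [[-0.853,0.3,0],0],
    [[-0.853,0.3,0],0],
    [[-0.853,0.3,0],0],
    [[-0.853,0.3,0],0],
    [[-0.853,0.3,0],0],
    [[-0.853,0.3,0],0],
    [[-0.853,0.3,0],0],
    [[-0.853,0.3,0],0],
    [[-0.853,0.3,0],0],
    [[0,0,0],0],
    [[0,0,0],0]
  ]
}}

```text
time_s: 35.58
ee_pos: [0.5735, 0.12, 0.0985]
tcp_rot: [180.0, -0.0, 88.8]
contact_force: [0.1, 0.6, -1.0]
grip_width: 0.0196
grip_force: 25.0
```

Run:
```python
from h import *
i=eyes.camera_info('wrist');w=eyes.snapshot('wrist')[:,:,::-1]; s=eyes.snapshot('scene')[:,:,::-1]
for n,a in(('w6',w),('s8',s)): cv2.imwrite(f'pics/{n}.png',a)
st=read_state();print(st['ee_pos'],st['tcp_rot'],st['torque'])
# strip rect in wrist at grasp height: underside true ~.12, top ~ .132
h=cv2.cvtColor(w,cv2.COLOR_BGR2HSV).astype(int)
m=((h[:,:,1]>75)&(h[:,:,0]<21)&(h[:,:,2]>90)).astype(np.uint8)
for c in cv2.findContours(m,0,1)[0]:
    if cv2.contourArea(c)>300: print(cv2.boundingRect(c),cv2.contourArea(c),(ray('wrist',c[:,0],.132,i)*1000).mean(0).round(0))
```

```text
[0.57291272 0.12143107 0.09825103] [-1.79985389e+02 -2.50416683e-02  8.88840057e+01] [-0.0532811  -0.1241735   0.04344784]
(171, 336, 305, 34) 2060.0 [571.  30.]
(28, 153, 65, 97) 3480.5 [378. 155.]
(11, 43, 41, 84) 913.5 [354. 247.]
(294, 0, 65, 308) 13440.5 [575. 177.]
```

>>> {"api": "move_arm", "payload": {
  "steps": [
    [[0,0,0.7],0],
    [[0,0,0.8],0],
    [[0,0,0.7],0],
    [[0,0,0.4],0],
    [[0,0,0.2],0],
    [[0,0,0],0],
    [[0,0,0],0]
  ]
}}

```text
time_s: 36.27
ee_pos: [0.5736, 0.1212, 0.0288]
tcp_rot: [180.0, -0.0, 88.8]
contact_force: [1.1, 0.5, 0.1]
grip_width: 0.0196
grip_force: 25.0
```

>>> {"api": "move_arm", "payload": {
  "steps": [
    [[0,0,0.06],0],
    [[0,0,0.04],0],
    [[0,0,0],0],
    [[0,0,0],0],
    [[0,0,0],0]
  ]
}}

```text
time_s: 36.68
ee_pos: [0.5735, 0.1207, 0.026]
tcp_rot: [180.0, 0.0, 88.8]
contact_force: [-0.8, 0.6, 0.0]
grip_width: 0.0194
grip_force: 25.0
```

>>> {"api": "move_arm", "payload": {
  "steps": [
    [[0,0,0.04],0],
    [[0,0,0.03],0],
    [[0,0,0],0],
    [[0,0,0],0]
  ]
}}

```text
time_s: 37.02
ee_pos: [0.5734, 0.1207, 0.0241]
tcp_rot: [180.0, 0.0, 88.8]
contact_force: [-0.4, 0.1, 1.6]
grip_width: 0.0198
grip_force: 25.0
```

>>> {"api": "move_arm", "payload": {
  "steps": [
    [[0,0,0.01],0],
    [[0,0,0],0],
    [[0,0,0],0],
    [[0,0,0],0],
    [[0,0,0],0],
    [[0,0,0],0],
    [[0,0,-0.3],0],
    [[0,0,-0.6],0],
    [[0,0,-0.9],0],
    [[0,0,-1],0],
    [[0,0,-1],0],
    [[0,0,-1],0],
    [[0,0,-1],0]
  ],
  "fingers": 55
}}

```text
time_s: 38.1
ee_pos: [0.5731, 0.1208, 0.1706]
tcp_rot: [180.0, -0.0, 88.8]
contact_force: [0.8, -0.2, 0.3]
grip_width: 0.0549
grip_force: 0.0
```

>>> {"api": "move_arm", "payload": {
  "steps": [
    [[0.9,-0.3,0],0],
    [[0.9,-0.3,0],0],
    [[0.9,-0.3,0],0],
    [[0.9,-0.3,0],0],
    [[0.9,-0.3,0],0],
    [[0.9,-0.3,0],0],
    [[0.9,-0.3,0],0],
    [[0.9,-0.3,0],0],
    [[0.9,-0.3,0],0],
    [[0.9,-0.3,0],0],
    [[0.9,-0.3,0],0],
    [[0.9,-0.3,0],0],
    [[0,0,0],0],
    [[0,0,0],0]
  ]
}}

```text
time_s: 39.27
ee_pos: [0.4886, 0.3933, 0.1691]
tcp_rot: [180.0, 0.0, 88.9]
contact_force: [0.9, -1.1, 0.5]
grip_width: 0.055
grip_force: 0.0
```

Run:
```python
from h import *
s=eyes.snapshot('scene')[:,:,::-1]; t=eyes.snapshot('top')[:,:,::-1]; cv2.imwrite('pics/t9.png',t)
o=np.zeros((600,800,3),np.uint8); o[:300,:480]=cv2.resize(s[130:330,160:480],(480,300)); o[300:600,:480]=cv2.resize(t[140:290,200:440],(480,300)); cv2.imwrite('pics/m6.png',o)
h=cv2.cvtColor(t,cv2.COLOR_BGR2HSV).astype(int)
wd=((h[:,:,1]>65)&(h[:,:,0]<21)&(h[:,:,2]>110)).astype(np.uint8)
m=np.zeros_like(wd); m[165:200,310:346]=wd[165:200,310:346]; print('strip mid part',rect(m,'top',.058))
print('white',)
m[:]=0; r=(slice(160,250),slice(410,435)); m[r]=(h[:,:,2]>195)[r]; print('white',rect(m,'top',.008))
```

```text
strip mid part [(572.8, 104.4, 86.0, 21.0, 88.1)]
white
white [(514.9, -135.8, 165.4, 17.7, -5.9)]
```

View pics/m6.png

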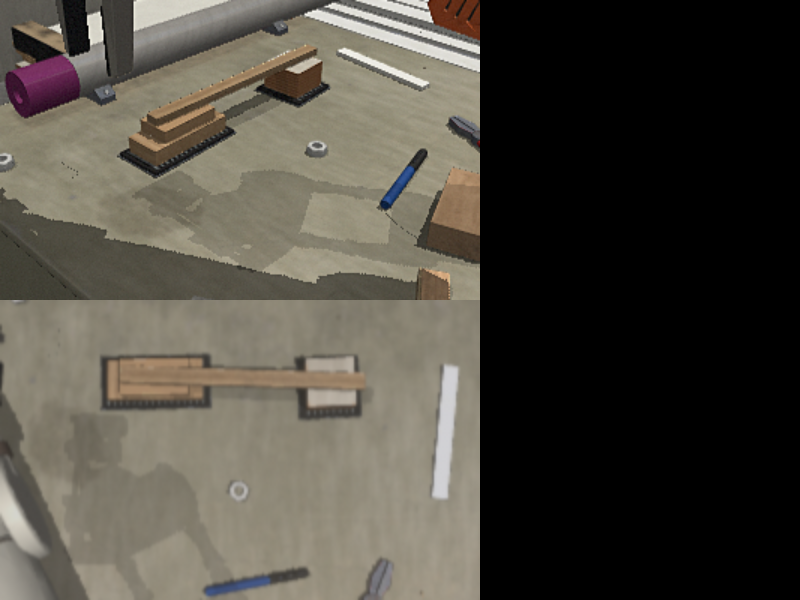

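The bridge lies level over the middle of both packings: the strip runs from (118,375) to (365,381) in the top view. The bystanders are unmoved. Handing in.

```bash
python3 -c "
from cell import finish_job
print(finish_job())"
```

```text
the job is handed in; nothing more can be done
None
```

The job is handed in at about 39 s of the 102 s allowed: both packings stand on their pads, the wooden strip bridges them, and the white strip and nut are untouched; no verdict was returned, but the last camera check showed everything in place.

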